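# Screw the proud lid of the workshop jar home

### The arm

A 7-joint arm with a two-finger parallel gripper is mounted at the origin on the work surface; the furniture and walls round the work are solid. World frame = base frame: x ahead of the robot, y to its left, z up, the work surface at z = 0. Lengths are in m, angles in rad, forces in N, time in s.
With the tool pointing down it reaches from about 0.4 to 0.875 m from the base axis. Payload 19.3 kg.
Tool frame: the origin (TCP) lies at the very end of the fingers, on their centre line; the grasp point (between the pads) lies 19 mm behind it; z points along the fingers, y is the line along which they close (so a half turn about z gives the same grasp; the last joint's range is limited). The gripper opens to 85 mm and grips with 20 to 120 N. Pads are 22 mm wide; open, the fingers measure 114 mm over their backs; the gripper's body (76 mm by 85 mm) begins 54 mm behind the grasp point. The pads swing forward as they close: fully open they stand 13 mm farther back than shut.
Start: joints at [1.062, 0.521, -0.036, 1.599, 0.021, 1.021, -0.113], TCP at [0.266, -0.566, 0.202] pointing down, gripper open.
Joint ranges: [-2.91, 2.91], [-0.3, 2.13], [-1.5, 1.42], [0.17, 2.43], [-1.26, 4.41], [0.16, 1.93], [-2.52, 2.52]. Speed limits (rad/s): [1.89, 1.89, 2.39, 2.39, 3.01, 3.01, 3.01].

### API

Orientations are given as [roll, pitch, yaw] about the fixed x, y, z axes, in that order (R = Rz(yaw) Ry(pitch) Rx(roll)).
In Python, from workcell import bot gives the robot as it stands.
- The arm moves only by the tool carry_out, never from a script. Its argument "rows" is a list that holds one entry, the list of rows, each a list of 4 numbers: the shift along the tool's x, y, z in m, then the turn about the tool's z in degrees. In form: [[[x, y, z, twist], ...]]. A call has 1 to 12 rows; each row is the pose to reach, as a shift and turn from the pose commanded when the call began, along the tool's axes at that moment; what a row does not reach only later rows make up. A row lasts 1/12 s, in which the tool goes at most 41.7 mm and 7.16 degrees, less where a joint would pass 70% of its speed; a pose out of reach is approached as far as the arm can. A call with a gripper value outside its range is refused whole. "grip" is the finger opening in m, from 0 to 0.0854, set as the call begins (left out, the last holds). The fingers move at their own pace and stop on an object; "grip_force" is the grip in N (left out, the last holds). Time passes only in rows, so rows that repeat a pose let the fingers close. It gives the time, the measured TCP pose, the force, the opening and the grip force at its end, in the units of the state.
- bot.observe(): the state, without advancing time (a new reading comes with each control period).
- bot.grab_frame(name): name is "scene" or "top" or "wrist"; returns a dict with "pixels" (384x512x3 uint8, red, green, blue), "K" (3x3 intrinsics, pixels), "pose" (4x4, takes a point from camera to world coordinates). Camera axes: x right, y down, z forward; pixel columns grow to the right and rows downward; lengths in m; the calibration is good to about 2 mm. A picture is of the moment at which its call begins. There is no depth.
- bot.job_done(): hands the job in; it is judged then, once.
Trained networks look in a picture, given as the dict that the camera call returned (one of the last four; its "shot" number tells which), for a name from the list of things; names that differ only in an ending like _2 or _b are one class to them, and where a whole thing is asked for, a point or a joint stands for the part that bears it (a point fixed in the world has none). Each returns a list of dicts, best first, with "conf" (0 to 1); they miss things now and then, are a little off and sometimes report something else, mostly with a low value. They report only what shows in the picture. A call takes as long as a camera call. They do not tell look-alikes from the thing itself.
- bot.look_for(picture, label): "position" ([column, row] in pixels, amid what is visible of it).
- bot.regions_of(picture, label): "region" (384x512 bool, what is visible of it) and "position" ([column, row] in pixels, amid what is visible of it).
- bot.spot_point(picture, label): "position" ([column, row] in pixels: a listed point, or the origin of a listed thing).
The state is a dict: "clock": time; "qpos": joint angles; "qd": joint speeds; "joint_efforts": joint torques, N m; "position": TCP position; "tool_rot": TCP orientation; "force": force on the tool from outside, world axes, zero at the start; "moment": the same for the moment, N m; "grip_width": finger opening in m; "finger_force": force on a finger pad.
Only numpy, scipy, OpenCV 4.12 (cv2) and the standard library are available. Lean on these libraries where they do the work, as an engineer would, in place of code of your own. Each camera call takes 0.05 s, during which the arm holds its last target. There are 200 camera calls.

### The job

The lid of the shorter grey jar is only perched on top of its thread. Without lifting it off, turn it back (anticlockwise from above) until it drops into the thread, then screw it forward (clockwise) fully home, so that its pointer stands at the straight steel bar on the jar's wooden foot, and let go. Leave the taller jar alone.

Things in the scene. Friction and masses are not known exactly. Their poses are not given: they have to be found in the camera images.
- jar: Shorter grey plastic jar, 92 mm across, in a 128 mm wooden foot, 12 mm high, screwed to the bench: cannot move. Origin: centre of its underside; z up its axis; +x points to the steel bar on its foot. Shoulder 75 mm, thread top 93 mm, rim 101 mm high. Screwing clockwise from the pip to the bar winds the dropped-in lid 3 mm further down; a fixed stop blocks it 6 degrees past the bar.
- jar_rib (a point): The straight steel bar (13 x 6 mm, lying radially) on top of the shorter jar's wooden foot, 55 mm from the jar's axis along its +x: the home mark for the lid's pointer.
- jar_pip (a point): The round steel pip (9 mm across) on the shorter jar's wooden foot, 55 mm from the axis, 60 degrees anticlockwise (from above) from the steel bar: the entry mark. With the lid's pointer within 14 degrees of it the lid can drop 9 mm into the thread; once dropped in, a wall stops it turning back more than 14 degrees past the pip.
- lid_bar (a point): Centre of the upright grip bar on the shorter jar's loose black lid (90 g, 72 mm across). Bar 52 mm long on x, 14 thick on y, 30 high, 15 of it below this point, where the lid's flat top is. +x: to the lid's pointer; z up. 134 mm over the bench when perched, 125 dropped in, 122 to 124 home. Play: 3 mm sideways, 2 up and down. Held firmly it drops only if lowered or lightly pressed.
- lid_pointer (a point): Tip of the lid's pointer, a small steel tab at the rim of the lid's top, 36 mm from the lid's axis, in line with one end of the grip bar, 15 mm below the bar's centre. At the start it stands 5 to 28 degrees anticlockwise of the steel bar on the foot, the lid perched on top of the thread.
- tall_jar: Taller grey jar of the same make, its lid already home and fixed, 167 mm high over its grip bar; screwed to the bench. Not to be touched. Origin: centre of its underside.
Mind the look-alikes: they are no part of the job. What is shaped like the part that bears lid_bar but blue or green is not meant.

How it is judged:
By the outcome, as a careful person would: the job done as asked, in the order asked, and still so for the second after the job is handed in, with the robot touching nothing.
It also fails if it takes over 32 s, if anything falls off the work surface, if the arm or the gripper's body presses on something with over 40 N, if the wrist force passes 120 N, or if a joint passes its speed limit or range.

## Working session

There is one attempt and no reset: what is moved stays moved. The work goes in short steps, Python scripts to look and compute and a tool call to move; the robot and the scene stay as the last step left them, time stands still between calls to the robot, and variables do not carry over. Pictures are saved under pics/ and viewed, at most 12 in all, crops included, and the job is handed in when it is done.

Besides the shell and the picture viewer there is one more tool, called after "Request:" as name(argument=value, ...) on one line, values as JSON. carry_out: Moves the arm, as the interface text tells. Its arguments: {"type":"object","properties":{"rows":{"type":"array","items":{"type":"array","items":{"type":"array","items":{"type":"number"}}}},"grip":{"type":"number"},"grip_force":{"type":"number"}},"required":["rows"]}

```bash
mkdir -p pics; cat > h.py <<'E'
import numpy as np, cv2
from workcell import bot
def ray(f,p):
    d=np.linalg.inv(f["K"])@[p[0],p[1],1.]; T=np.array(f["pose"]); d=T[:3,:3]@d; return T[:3,3],d
def atz(f,p,z):
    o,d=ray(f,p); return o+d*(z-o[2])/d[2]
def proj(f,X):
    T=np.array(f["pose"]); c=T[:3,:3].T@(np.array(X)-T[:3,3]); u=np.array(f["K"])@c; return u[:2]/u[2]
Z=dict(jar=0,jar_rib=.015,jar_pip=.015,lid_bar=.134,lid_pointer=.119,tall_jar=0)
def meas(f,names,n=3,Z=Z):
    for l in names:
        for r in bot.spot_point(f,l)[:n]:
            print(l,np.round(r["conf"],2),np.round(r["position"],1),np.round(atz(f,r["position"],Z[l]),4))
E
python3 - <<'E'
from h import *
s=bot.observe(); print({k:np.round(v,3) for k,v in s.items()})
ims=[]
for n in("scene","top"):
    f=bot.grab_frame(n); print(n,np.round(f["pose"],2).tolist()); meas(f,Z); ims.append(f["pixels"])
im=np.hstack(ims)[:,:,::-1]; cv2.imwrite("pics/a.png",cv2.resize(im,(800,300),interpolation=cv2.INTER_AREA))
E
```

```text
{'clock': np.float64(0.0), 'qpos': array([ 1.062,  0.522, -0.036,  1.6  ,  0.021,  1.021, -0.113]), 'qd': array([-0.001, -0.   , -0.001, -0.   , -0.001,  0.001, -0.   ]), 'joint_efforts': array([-1.0000e-03, -9.2707e+01,  1.9800e+00, -3.6992e+01,  1.8000e-02,
        8.0000e-03,  0.0000e+00]), 'position': array([ 0.265, -0.565,  0.201]), 'tool_rot': array([-3.14 ,  0.   ,  0.439]), 'force': array([-0.235,  0.822,  0.203]), 'moment': array([ 0.006,  0.021, -0.033]), 'finger_force': np.float64(0.0), 'grip_width': np.float64(0.086)}
scene [[-0.88, -0.3, 0.36, 0.18], [-0.47, 0.54, -0.7, 0.47], [0.02, -0.79, -0.61, 0.62], [0.0, 0.0, 0.0, 1.0]]
jar 0.63 [176.4 269. ] [0.5696 0.0734 0.    ]
jar_rib 0.96 [195.2 284.7] [0.5035 0.0976 0.015 ]
jar_pip 0.71 [203.3 262.3] [0.5222 0.0416 0.015 ]
lid_bar 0.86 [264.  226.2] [ 0.4061 -0.0023  0.134 ]
lid_bar 0.8 [161.2 223.9] [0.5776 0.0849 0.134 ]
lid_bar 0.66 [219.6 213.9] [0.4972 0.0081 0.134 ]
lid_pointer 0.97 [212.1 228.5] [0.4969 0.0366 0.119 ]
lid_pointer 0.77 [187.5 236.3] [0.5255 0.0764 0.119 ]
lid_pointer 0.61 [274.7 227. ] [ 0.394  -0.0248  0.119 ]
tall_jar 0.6 [262.4 186.7] [ 0.5423 -0.2697  0.    ]
top [[-0.0, -0.98, 0.19, 0.35], [-1.0, -0.0, -0.01, -0.13], [0.01, -0.19, -0.98, 1.03], [0.0, 0.0, 0.0, 1.0]]
jar 0.77 [153.8 183.2] [0.5567 0.0798 0.    ]
jar_rib 0.87 [146.4 203.3] [0.5108 0.0905 0.015 ]
jar_pip 0.9 [170.3 197.3] [0.5235 0.0411 0.015 ]
lid_bar 0.78 [141.  166.9] [0.5603 0.077  0.134 ]
lid_bar 0.78 [230.7 175.1] [ 0.5448 -0.0906  0.134 ]
lid_bar 0.73 [233.8 224.8] [ 0.4516 -0.0971  0.134 ]
lid_pointer 0.96 [216.8 182.3] [ 0.5341 -0.0637  0.119 ]
lid_pointer 0.75 [248.8 238.7] [ 0.4275 -0.1245  0.119 ]
lid_pointer 0.69 [147.4 186.8] [0.5254 0.0669 0.119 ]
tall_jar 0.76 [314.  193.8] [ 0.5338 -0.2623  0.    ]
```

View pics/a.png

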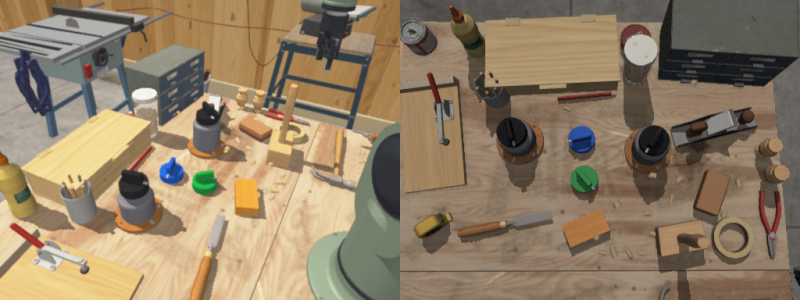

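The shorter jar with a black lid is at left in the top view (~147,177 px) and the taller one is at right (~317,187 px). The blue and green lids lying on the bench are look-alikes. The position lists agree on the jar near (0.56, 0.08), so I'm moving above it.

Request:
carry_out(rows=[[[0,0,-0.04,0],[0.02,-0.017,-0.08,0],[0.05,-0.04,-0.11,2],[0.08,-0.065,-0.11,4],[0.11,-0.09,-0.11,6],[0.14,-0.115,-0.11,8],[0.17,-0.142,-0.11,10],[0.2,-0.168,-0.11,12],[0.23,-0.193,-0.11,14],[0.26,-0.218,-0.11,15],[0.29,-0.244,-0.11,15],[0.32,-0.27,-0.11,15]]], grip=0.0854)

```text
clock: 1.7
position: [0.4409, -0.1836, 0.3123]
tool_rot: [3.141, -0.001, 0.177]
force: [0.1, -0.5, -0.3]
grip_width: 0.0853
finger_force: 0.0
```

Request:
carry_out(rows=[[[0.022,-0.034,0,0],[0.044,-0.068,0,0],[0.066,-0.103,0,0],[0.088,-0.137,0,0],[0.11,-0.172,0,0],[0.13,-0.205,0,0],[0.142,-0.225,0,0],[0.15,-0.235,0,0],[0.15,-0.235,0,0]]])

```text
clock: 2.45
position: [0.5473, 0.0748, 0.3117]
tool_rot: [-3.141, 0.0, 0.18]
force: [0.2, -0.1, -0.9]
grip_width: 0.0854
finger_force: 0.0
```

```bash
python3 - <<'E'
from h import *
s=bot.observe(); print(s["clock"],s["position"],s["tool_rot"],np.round(s["qpos"],2))
f=bot.grab_frame("wrist"); print(np.round(f["pose"],3).tolist()); meas(f,["jar","jar_rib","jar_pip","lid_bar","lid_pointer"],2); cv2.imwrite("pics/b.png",f["pixels"][:,:,::-1])
E
```

```text
2.45 [0.54728877 0.07478234 0.31166805] [-3.14066150e+00  2.10046979e-04  1.80154404e-01] [ 0.04  0.32 -0.37  1.63  0.12  1.21 -1.75]
[[0.179, -0.934, -0.31, 0.626], [-0.984, -0.17, -0.055, 0.089], [-0.002, 0.315, -0.949, 0.482], [0.0, 0.0, 0.0, 1.0]]
jar 0.19 [262.8 148. ] [0.5424 0.0714 0.    ]
jar_rib 0.95 [242.6 171.2] [0.5012 0.0978 0.015 ]
jar_pip 0.89 [275.8 165.7] [0.5202 0.0458 0.015 ]
lid_bar 0.83 [367.1 156.1] [ 0.5786 -0.0491  0.134 ]
lid_bar 0.71 [351.5 221.6] [ 0.4919 -0.0543  0.134 ]
lid_pointer 0.98 [340.3 153.9] [ 0.5732 -0.0212  0.119 ]
lid_pointer 0.73 [357.3 233.9] [ 0.4696 -0.0734  0.119 ]
```

View pics/b.png

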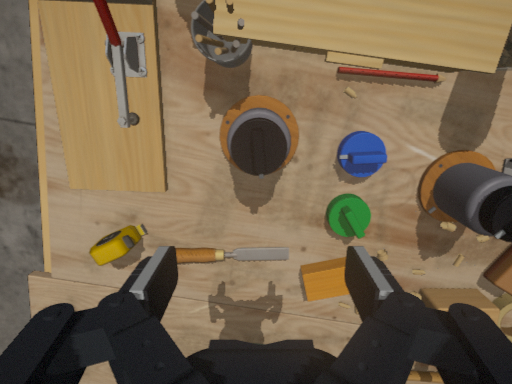

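The wrist view shows the shorter jar at (258,140), with the bar of its lid running near-vertical in the image and its pointer toward the robot at about (260,172). I'll take enlarged crops to get the exact angle.

```bash
python3 - <<'E'
from h import *
f=bot.grab_frame("wrist")
a=f["pixels"][90:190,208:308]; a=cv2.resize(a,(600,600),interpolation=cv2.INTER_CUBIC)
a=np.clip(255*(a/255.)**.5,0,255).astype(np.uint8)
cv2.imwrite("pics/c.png",a[:,:,::-1])
print([np.round(r["position"]+[r["conf"]],2) for r in bot.spot_point(f,"lid_bar")],[np.round(r["position"]+[r["conf"]],2) for r in bot.spot_point(f,"lid_pointer")])
for p in [(258,146),(258,140)]: print(atz(f,p,.134),atz(f,p,.119))
E
```

```text
[array([257.  , 150.5 ,   0.75]), array([362.7 , 154.9 ,   0.73]), array([351.1 , 219.3 ,   0.73])] [array([259.4 , 172.5 ,   0.97]), array([352.5 , 234.7 ,   0.76]), array([337.4, 154.7,   0.6])]
[0.56647297 0.07821954 0.134     ] [0.56392311 0.07792186 0.119     ]
[0.57351525 0.07944093 0.134     ] [0.57126857 0.07919584 0.119     ]
```

View pics/c.png

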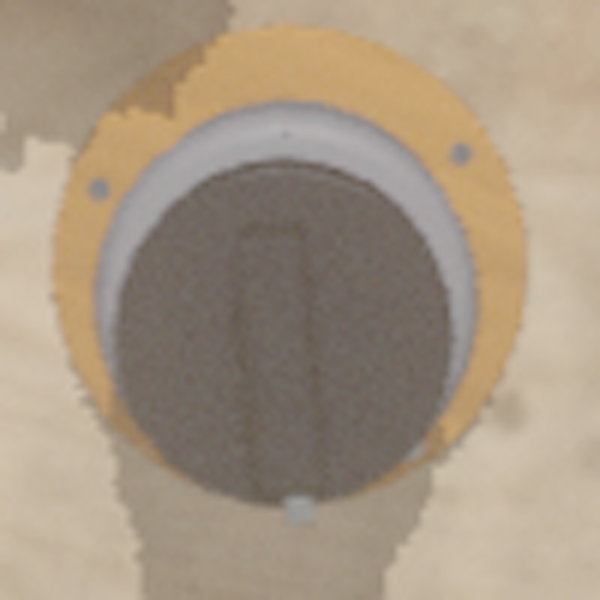

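Lid-top circle centre is at px ≈(255.6,145.2), the pointer tab at ≈(257.4,174.6), and the foot circle at ≈(256.3,133.6). The bar and pip are mostly hidden here, so I'm taking top and scene crops.

```bash
python3 - <<'E'
from h import *
f={"pose":None}
f=bot.grab_frame("wrist")
for p,z in [((255.6,145.2),.119),((257.4,174.2),.119),((256.3,133.6),.012)]: print(np.round(atz(f,p,z),4))
t=bot.grab_frame("top");s=bot.grab_frame("scene")
for g in(t,s): meas(g,["jar_rib","jar_pip","lid_bar","lid_pointer"],2)
g=lambda a:np.clip(255*(cv2.resize(a,(400,400),interpolation=cv2.INTER_CUBIC)/255.)**.5,0,255).astype(np.uint8)
cv2.imwrite("pics/d.png",np.hstack([g(t["pixels"][138:218,112:192]),g(s["pixels"][210:300,130:220])])[:,:,::-1])
E
```

```text
[0.5645 0.0818 0.119 ]
[0.528  0.0732 0.119 ]
[0.5648 0.0827 0.012 ]
jar_rib 0.78 [145.1 206.3] [0.5045 0.0929 0.015 ]
jar_pip 0.59 [169.5 197.4] [0.5233 0.0428 0.015 ]
lid_bar 0.82 [140.2 165.8] [0.5624 0.0786 0.134 ]
lid_bar 0.62 [231.7 226.6] [ 0.4483 -0.0933  0.134 ]
lid_pointer 0.69 [214.3 181.2] [ 0.5363 -0.059   0.119 ]
lid_pointer 0.57 [145.6 186.7] [0.5256 0.0703 0.119 ]
jar_rib 0.85 [194.  283.5] [0.5073 0.0963 0.015 ]
jar_pip 0.85 [205.3 263.1] [0.5173 0.0414 0.015 ]
lid_bar 0.91 [220.1 210.5] [ 0.5018 -0.0009  0.134 ]
lid_bar 0.71 [167.4 224.9] [0.5658 0.0815 0.134 ]
lid_pointer 0.75 [214.3 228. ] [0.494  0.0334 0.119 ]
lid_pointer 0.68 [275.1 225.9] [ 0.3947 -0.028   0.119 ]
```

View pics/d.png

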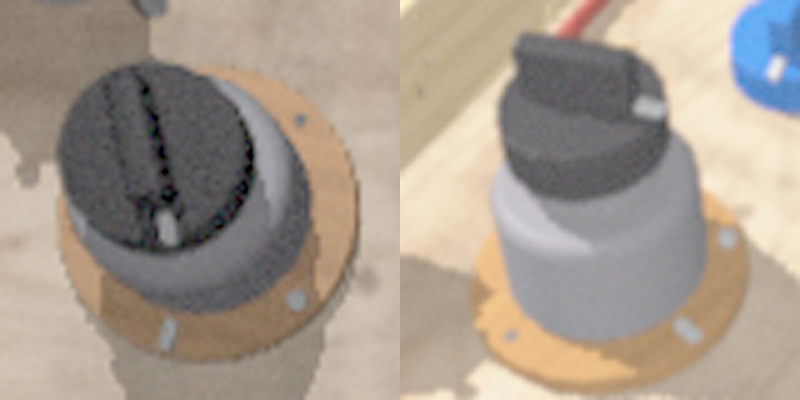

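Both crops show the steel bar, pip and pointer clearly. Top px: bar (145.2,204.4), pip (171,197.4), pointer (145.2,183.2). Scene px: bar (194.2,283.6), pip (203.2,263.2), pointer (185.9,233.7).

```bash
python3 - <<'E'
from h import *
from scipy.optimize import least_squares
t=bot.grab_frame("top");s=bot.grab_frame("scene");w=bot.grab_frame("wrist")
R=[atz(t,(145.2,204.4),.016),atz(s,(194.2,283.6),.016)]
P=[atz(t,(171,197.4),.016),atz(s,(203.2,263.2),.016)]
Q=[atz(t,(145.2,183.2),.119),atz(s,(185.9,233.7),.119),atz(w,(257.4,174.2),.119)]
C=[atz(w,(255.6,145.2),.119),atz(w,(256.3,133.6),.012),atz(t,(143,169),.119)]
for n,L in zip("RPQC",(R,P,Q,C)): print(n,np.round(L,4)[:,:2].tolist())
u=lambda a:np.array([np.cos(a),np.sin(a)])
def res(v):
    c=v[:2];r=[]
    for x in R:r+=list(x[:2]-c-.055*u(v[2]))
    for x in P:r+=list(x[:2]-c-.055*u(v[2]+np.pi/3))
    for x in C[1:2]:r+=list((x[:2]-c))
    return r
v=least_squares(res,[.56,.08,2.9]).x;print(v[:2],np.degrees(v[2]),np.round(res(v),4))
def res2(v):
    r=[]
    for x in Q:r+=list(x[:2]-v[:2]-.036*u(v[2]))
    for x in C[:1]+C[2:]:r+=list(x[:2]-v[:2])
    return r
v=least_squares(res2,[.56,.08,3.3]).x;print(v[:2],np.degrees(v[2]),np.round(res2(v),4))
E
```

```text
R [[0.5083, 0.0927], [0.5062, 0.097]]
P [[0.5231, 0.0395], [0.5205, 0.0445]]
Q [[0.5323, 0.0713], [0.5322, 0.0722], [0.5281, 0.074]]
C [[0.5645, 0.0826], [0.5648, 0.0835], [0.5598, 0.0766]]
[0.56124153 0.08182737] 165.88547503426403 [ 0.0004 -0.0026 -0.0017  0.0017  0.0002 -0.0029 -0.0025  0.0021  0.0036
  0.0016]
[0.56442772 0.08012175] 192.82815061550218 [ 0.003  -0.0008  0.0028  0.     -0.0013  0.0018  0.      0.0025 -0.0046
 -0.0035]
```

Jar axis is near (0.562,0.081), the home bar direction is about 166°, and the lid's pointer is about 193°, which is 27° anticlockwise and fits the stated 5–28° range. Descending on the bar.

Request:
carry_out(rows=[[[0.008,-0.002,0.02,-1.5],[0.0155,-0.0035,0.05,-2.5],[0.0155,-0.0035,0.08,-2.5],[0.0155,-0.0035,0.105,-2.5],[0.0155,-0.0035,0.125,-2.5],[0.0155,-0.0035,0.14,-2.5],[0.0155,-0.0035,0.155,-2.5],[0.0155,-0.0035,0.168,-2.5],[0.0155,-0.0035,0.178,-2.5],[0.0155,-0.0035,0.185,-2.5],[0.0155,-0.0035,0.187,-2.5],[0.0155,-0.0035,0.187,-2.5]]])

```text
clock: 4.6
position: [0.5614, 0.0785, 0.1249]
tool_rot: [-3.142, 0.0, 0.221]
force: [-1.3, -0.1, 0.2]
grip_width: 0.0858
finger_force: 0.0
```

```bash
python3 - <<'E'
from h import *
f=bot.grab_frame("wrist"); cv2.imwrite("pics/e.png",np.clip(255*(f["pixels"][:,:,::-1]/255.)**.6,0,255).astype(np.uint8)); meas(f,["lid_bar","lid_pointer"],1)
E
```

```text
lid_bar 0.92 [258.9 230.6] [0.5623 0.0802 0.134 ]
lid_pointer 0.92 [388.5 211.9] [ 5.866e-01 -5.000e-04  1.190e-01]
```

View pics/e.png

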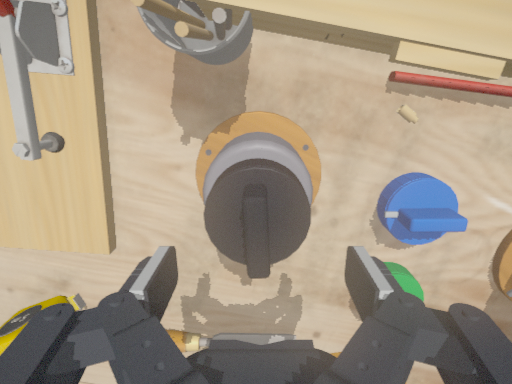

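The bar stands upright at px (257,230), midway between the fingers and parallel to the pads. Closing.

Request:
carry_out(rows=[[[0,-0.001,0,0],[0,-0.001,0,0],[0,-0.001,0,0],[0,-0.001,0,0],[0,-0.001,0,0],[0,-0.001,0,0],[0,-0.001,0,0],[0,-0.001,0,0]]], grip=0.005, grip_force=40)

```text
clock: 5.42
position: [0.5612, 0.0794, 0.125]
tool_rot: [-3.142, -0.0, 0.221]
force: [0.2, 0.2, 0.4]
grip_width: 0.0049
finger_force: 0.0
```

The fingers closed fully, so they missed the bar. I'm looking again.

```bash
python3 - <<'E'
from h import *
w=bot.grab_frame("wrist");s=bot.grab_frame("scene");t=bot.grab_frame("top")
g=lambda a:np.clip(255*(cv2.resize(a,(400,400),interpolation=cv2.INTER_CUBIC)/255.)**.5,0,255).astype(np.uint8)
cv2.imwrite("pics/f.png",np.vstack([np.hstack([g(s["pixels"][180:300,110:230]),g(w["pixels"][130:330,160:360])])])[:,:,::-1])
for f in(w,s): meas(f,["lid_bar","lid_pointer"],2)
print(bot.observe())
E
```

```text
lid_bar 0.87 [432.7 218.7] [ 0.5925 -0.0188  0.134 ]
lid_bar 0.87 [396.6 307.6] [ 0.5266 -0.0211  0.134 ]
lid_pointer 0.79 [388.3 213. ] [5.856e-01 2.000e-04 1.190e-01]
lid_bar 0.94 [219.9 212.2] [0.4994 0.0036 0.134 ]
lid_bar 0.91 [169.2 226.2] [0.5606 0.0828 0.134 ]
lid_pointer 0.85 [276.2 227.7] [ 0.3906 -0.0245  0.119 ]
lid_pointer 0.8 [186.8 231.7] [0.5339 0.067  0.119 ]
{'clock': 5.7667, 'qpos': array([ 1.01249872e-03,  5.41842673e-01, -3.42149828e-01,  1.81506338e+00,
        2.37784857e-01,  8.24969413e-01, -1.80834800e+00]), 'qd': array([ 0.00192401, -0.00032086, -0.00072807,  0.00010275,  0.00058167,
        0.00128284,  0.00041424]), 'joint_efforts': array([-1.26535497e-04, -8.76585245e+01, -4.59547296e+00, -3.10031176e+01,
        1.51317345e-02,  1.58684576e-03,  1.49944976e-04]), 'position': array([0.56120027, 0.07945395, 0.1249945 ]), 'tool_rot': array([-3.14158397e+00,  3.64626776e-05,  2.20617267e-01]), 'force': array([-0.46677986, -0.4054969 ,  0.04595922]), 'moment': array([-0.04357383, -0.02000595,  0.00957632]), 'finger_force': 0.0, 'grip_width': 0.005015884675778983}
```

View pics/f.png

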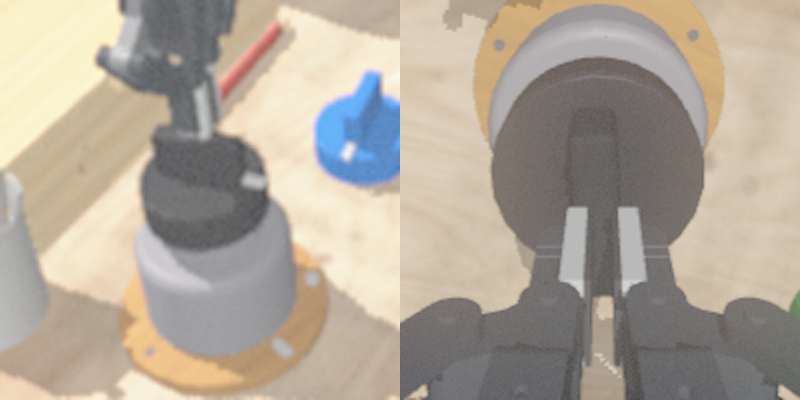

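The fingertips appear to stand just on top of the bar. I'm checking that against the calibration.

```bash
python3 - <<'E'
from h import *
w=bot.grab_frame("wrist");s=bot.grab_frame("scene");t=bot.grab_frame("top")
for z in(.105,.119,.125,.134,.149,.16): print(z,[np.round(proj(f,[.5612,.0794,z]),1) for f in(s,w,t)])
g=lambda a:np.clip(255*(cv2.resize(a,(400,400),interpolation=cv2.INTER_CUBIC)/255.)**.5,0,255).astype(np.uint8)
cv2.imwrite("pics/g.png",np.hstack([g(s["pixels"][195:245,145:195]),g(t["pixels"][138:198,112:172])])[:,:,::-1])
E
```

```text
0.105 [array([171.9, 236.2]), array([261.4, 213.8]), array([143.2, 170. ])]
0.119 [array([171. , 230.9]), array([261.4, 222.1]), array([141.6, 168.3])]
0.125 [array([170.7, 228.5]), array([261.5, 226. ]), array([140.8, 167.6])]
0.134 [array([170.1, 225. ]), array([261.5, 232.3]), array([139.8, 166.4])]
0.149 [array([169.1, 219. ]), array([261.5, 244.4]), array([137.9, 164.5])]
0.16 [array([168.3, 214.5]), array([261.5, 254.6]), array([136.5, 163.1])]
```

View pics/g.png

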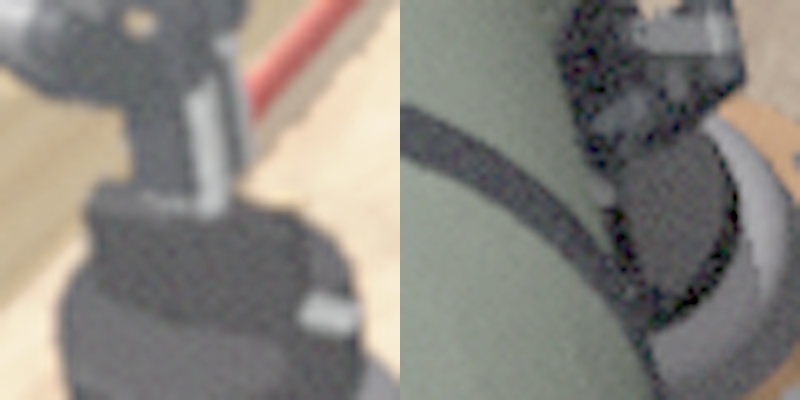

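The scene and wrist pictures both put the closed tips at z≈0.148, about 22 mm above the reported TCP and on top of the bar, with no contact force. I'll open to 40 mm, wide enough to straddle the bar but narrower than the lid top, and go down gently while watching the force.

Request:
carry_out(rows=[[[0,0,0,0],[0,0,0,0],[0,0,0,0],[0,0,0,0],[0,0,0.003,0],[0,0,0.006,0],[0,0,0.009,0],[0,0,0.012,0],[0,0,0.012,0]]], grip=0.04)

```text
clock: 6.67
position: [0.5608, 0.0794, 0.1122]
tool_rot: [-3.142, 0.001, 0.221]
force: [-0.0, -0.1, -0.5]
grip_width: 0.0397
finger_force: 0.0
```

Request:
carry_out(rows=[[[0,0,0.002,0],[0,0,0.004,0],[0,0,0.006,0],[0,0,0.008,0],[0,0,0.008,0]]])

```text
clock: 7.08
position: [0.561, 0.0794, 0.1046]
tool_rot: [-3.142, 0.0, 0.221]
force: [0.5, 0.1, 0.5]
grip_width: 0.0396
finger_force: 0.0
```

```bash
python3 - <<'E'
from h import *
w=bot.grab_frame("wrist");s=bot.grab_frame("scene")
g=lambda a:np.clip(255*(cv2.resize(a,(400,400),interpolation=cv2.INTER_CUBIC)/255.)**.5,0,255).astype(np.uint8)
cv2.imwrite("pics/h.png",np.hstack([g(s["pixels"][190:260,135:205]),g(w["pixels"][130:330,160:360])])[:,:,::-1])
E
```

```text
(no output)
```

View pics/h.png

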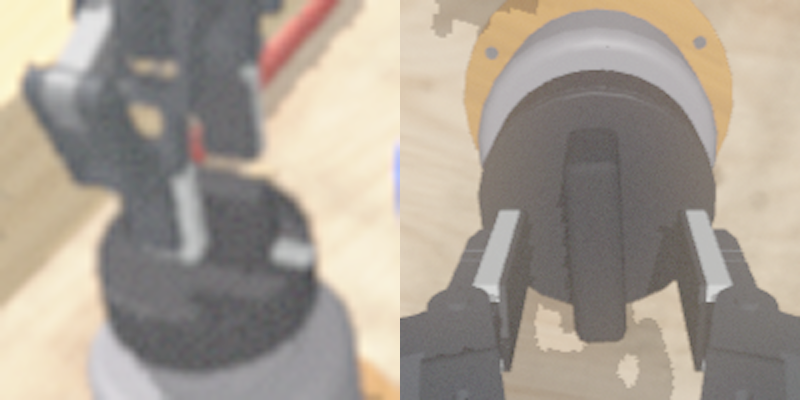

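The fingers now straddle the bar (wrist crop: bar x≈595, pads x≈505 and 700) without contact. Closing.

Request:
carry_out(rows=[[[0,0,0,0],[0,0,0,0],[0,0,0,0],[0,0,0,0],[0,0,0,0]]], grip=0.005, grip_force=50)

```text
clock: 7.6
position: [0.5613, 0.0795, 0.1052]
tool_rot: [-3.142, -0.0, 0.221]
force: [-0.3, -0.7, 2.6]
grip_width: 0.0127
finger_force: 52.5
```

Gripped (12.7 mm, 52 N). Turning anticlockwise 33° to the pip.

Request:
carry_out(rows=[[[0,0,0,-3],[0,0,0,-6],[0,0,0,-9],[0,0,0,-12],[0,0,0,-15],[0,0,0,-18],[0,0,0,-21],[0,0,0,-24],[0,0,0,-27],[0,0,0,-30],[0,0,0,-33],[0,0,0,-33]]])

```text
clock: 8.6
position: [0.5611, 0.0793, 0.1048]
tool_rot: [-3.141, 0.0, 0.799]
force: [-0.6, 0.5, -1.1]
grip_width: 0.0124
finger_force: 52.0
```

Request:
carry_out(rows=[[[0,0,0.001,0],[0,0,0.002,0],[0,0,0.003,0],[0,0,0.004,0],[0,0,0.004,0]]])

```text
clock: 9.02
position: [0.5611, 0.0795, 0.1008]
tool_rot: [-3.141, 0.0, 0.796]
force: [0.2, 0.3, -1.1]
grip_width: 0.0127
finger_force: 52.0
```

It sinks without resistance, so the lid is dropping in. Lowering it the rest of the 9 mm.

Request:
carry_out(rows=[[[0,0,0.001,0],[0,0,0.002,0],[0,0,0.003,0],[0,0,0.004,0],[0,0,0.005,0],[0,0,0.005,0]]])

```text
clock: 9.52
position: [0.5613, 0.0795, 0.0959]
tool_rot: [-3.142, -0.0, 0.797]
force: [0.1, 1.2, 0.4]
grip_width: 0.0127
finger_force: 52.3
```

```bash
python3 - <<'E'
from h import *
s=bot.grab_frame("scene")
g=lambda a:np.clip(255*(cv2.resize(a,(500,500),interpolation=cv2.INTER_CUBIC)/255.)**.5,0,255).astype(np.uint8)
cv2.imwrite("pics/i.png",g(s["pixels"][200:300,130:230])[:,:,::-1])
E
```

```text
(no output)
```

View pics/i.png

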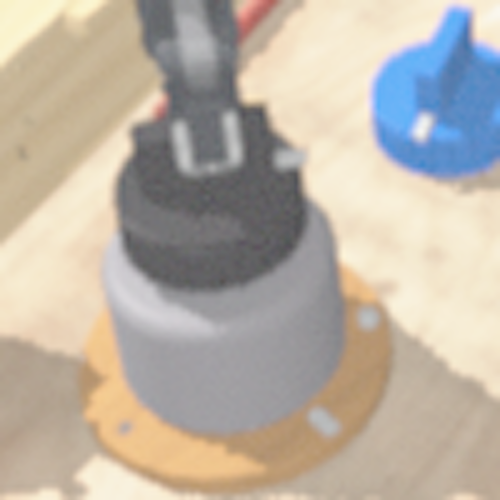

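The lid has dropped: it sits lower on the jar and its pointer (px ~(188,231)) is over the pip. Screwing it clockwise while sinking 3 mm.

Request:
carry_out(rows=[[[0,0,0.0002,4],[0,0,0.0005,9],[0,0,0.0007,14],[0,0,0.001,19],[0,0,0.0012,24],[0,0,0.0015,29],[0,0,0.0017,34],[0,0,0.002,39],[0,0,0.0022,44],[0,0,0.0025,49],[0,0,0.0027,53],[0,0,0.0027,53]]])

```text
clock: 10.57
position: [0.5613, 0.0795, 0.0934]
tool_rot: [3.142, -0.0, -0.132]
force: [0.9, 0.2, 0.6]
grip_width: 0.0126
finger_force: 52.2
```

Request:
carry_out(rows=[[[0,0,0.0001,2],[0,0,0.0002,4],[0,0,0.0003,6],[0,0,0.0003,7],[0,0,0.0003,7]]])

```text
clock: 10.98
position: [0.5611, 0.0796, 0.093]
tool_rot: [3.142, 0.0, -0.249]
force: [-1.1, -0.0, 1.9]
grip_width: 0.0126
finger_force: 52.4
```

```bash
python3 - <<'E'
from h import *
o=bot.observe();print(o["moment"],o["tool_rot"])
s=bot.grab_frame("scene");t=bot.grab_frame("top")
Zh={**Z,"lid_pointer":.108,"lid_bar":.123}
for f in(s,t): meas(f,["jar_rib","jar_pip","lid_pointer","lid_bar"],3,Zh)
g=lambda a:np.clip(255*(cv2.resize(a,(400,400),interpolation=cv2.INTER_CUBIC)/255.)**.5,0,255).astype(np.uint8)
cv2.imwrite("pics/j.png",np.hstack([g(s["pixels"][205:305,125:225]),g(t["pixels"][138:218,112:192])])[:,:,::-1])
c=np.array([.5625,.0815])
for d in(160,163,166,169,172):
    a=np.radians(d); print(d,[np.round(proj(f,[*(c+.036*np.array([np.cos(a),np.sin(a)])),.108]),1) for f in (s,t)])
E
```

```text
[0.01919813 0.2666669  0.09721142] [ 3.14158544e+00  1.97921660e-04 -2.49279946e-01]
jar_rib 0.72 [193.8 283.5] [0.5076 0.0965 0.015 ]
jar_pip 0.67 [201.8 262.7] [0.5243 0.044  0.015 ]
lid_pointer 0.89 [183.2 245. ] [0.5264 0.0902 0.108 ]
lid_pointer 0.81 [214.6 229.3] [0.4983 0.0266 0.108 ]
lid_pointer 0.56 [275.1 224.5] [ 0.4011 -0.0426  0.108 ]
lid_bar 0.98 [260.2 228.2] [ 0.415  -0.0046  0.123 ]
lid_bar 0.82 [220.2 214.2] [ 0.5028 -0.0021  0.123 ]
lid_bar 0.63 [170.  230.4] [0.5607 0.0825 0.123 ]
jar_rib 0.82 [148.  202.5] [0.5125 0.0872 0.015 ]
jar_pip 0.94 [170.4 196.3] [0.5256 0.041  0.015 ]
lid_pointer 0.97 [213.6 181.6] [ 0.5378 -0.0567  0.108 ]
lid_pointer 0.89 [139.  190.8] [0.5198 0.0849 0.108 ]
lid_pointer 0.57 [249.7 235.3] [ 0.4348 -0.1261  0.108 ]
lid_bar 0.61 [228.1 179.3] [ 0.5391 -0.0852  0.123 ]
lid_bar 0.58 [141.4 169.6] [0.5577 0.0787 0.123 ]
lid_bar 0.43 [140.9 188.5] [0.5213 0.078  0.123 ]
160 [array([181.1, 245.8]), array([134.5, 186.2])]
163 [array([181.9, 245.3]), array([135.5, 186.5])]
166 [array([182.7, 244.8]), array([136.4, 186.8])]
169 [array([183.5, 244.2]), array([137.4, 187. ])]
172 [array([184.2, 243.7]), array([138.3, 187.2])]
```

View pics/j.png

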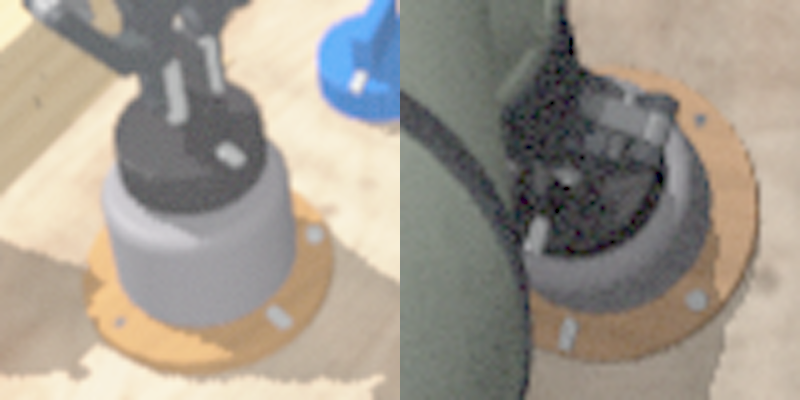

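The pointer stands in line with the steel bar. The bar–pip direction gives home = 165.4° in both views and the lid is held at 165.7°. Depth is 12 mm below the perched grasp, as it should be. Letting go and rising.

Request:
carry_out(rows=[[[0,0,0,0],[0,0,0,0],[0,0,0,0],[0,0,0,0],[0,0,0,0]]], grip=0.04)

```text
clock: 11.9
position: [0.5613, 0.0794, 0.093]
tool_rot: [3.142, -0.0, -0.251]
force: [0.3, -0.7, -0.3]
grip_width: 0.0396
finger_force: 0.0
```

Request:
carry_out(rows=[[[0,0,-0.005,0],[0,0,-0.015,0],[0,0,-0.03,0],[0,0,-0.05,0],[0,0,-0.08,0],[0,0,-0.11,0],[-0.03,0,-0.14,0],[-0.06,0,-0.17,0],[-0.1,0,-0.19,0],[-0.13,0,-0.2,0],[-0.15,0,-0.2,0],[-0.15,0,-0.2,0]]])

```text
clock: 12.9
position: [0.4131, 0.1178, 0.2951]
tool_rot: [-3.141, -0.003, -0.248]
force: [-0.1, -0.1, 1.2]
grip_width: 0.0398
finger_force: 0.0
```

```bash
python3 - <<'E'
from h import *
s=bot.grab_frame("scene");t=bot.grab_frame("top");w=bot.grab_frame("wrist")
Zh={**Z,"lid_pointer":.108,"lid_bar":.123}
for f in(s,t,w): meas(f,["jar_rib","jar_pip","lid_pointer","lid_bar"],3,Zh)
g=lambda a:np.clip(255*(cv2.resize(a,(400,400),interpolation=cv2.INTER_CUBIC)/255.)**.5,0,255).astype(np.uint8)
cv2.imwrite("pics/k.png",np.hstack([g(s["pixels"][205:305,125:225]),g(t["pixels"][138:218,112:192])])[:,:,::-1])
E
```

```text
jar_rib 0.61 [196.2 282.6] [0.5047 0.0924 0.015 ]
jar_rib 0.59 [203.  263.8] [0.5205 0.0453 0.015 ]
jar_pip 0.57 [204.  262.3] [0.5209 0.0409 0.015 ]
lid_pointer 0.81 [181.5 243.6] [0.5313 0.0888 0.108 ]
lid_pointer 0.64 [214.2 227. ] [0.5026 0.0215 0.108 ]
lid_pointer 0.64 [275.3 229.3] [ 0.3948 -0.0304  0.108 ]
lid_bar 0.82 [260.5 225.3] [ 0.4182 -0.012   0.123 ]
lid_bar 0.79 [166.7 230.3] [0.5663 0.0852 0.123 ]
lid_bar 0.64 [219.8 211.3] [ 0.5082 -0.0092  0.123 ]
jar_rib 0.56 [144.1 205.9] [0.5053 0.095  0.015 ]
jar_pip 0.62 [170.4 197.3] [0.5235 0.0409 0.015 ]
jar_pip 0.27 [141.2 165.8] [0.5912 0.1048 0.015 ]
lid_pointer 0.95 [247.8 237.7] [ 0.4303 -0.1225  0.108 ]
lid_pointer 0.68 [157.8 181.9] [0.5371 0.0499 0.108 ]
lid_pointer 0.65 [215.7 181.4] [ 0.5382 -0.0607  0.108 ]
lid_bar 0.86 [231.9 225.5] [ 0.4516 -0.0932  0.123 ]
lid_bar 0.69 [138.7 168.1] [0.5606 0.0839 0.123 ]
lid_bar 0.67 [231.6 178.5] [ 0.5406 -0.0918  0.123 ]
jar_rib 0.62 [257.5  87. ] [0.504  0.0997 0.015 ]
jar_pip 0.74 [289.6  63.4] [0.5233 0.0478 0.015 ]
lid_pointer 0.95 [260.2  60. ] [0.5287 0.089  0.108 ]
lid_pointer 0.91 [416.3 102.2] [ 0.4397 -0.0763  0.108 ]
lid_pointer 0.67 [358.1  16.7] [ 0.544  -0.0234  0.108 ]
lid_bar 0.85 [402.   85.1] [ 0.464  -0.0553  0.123 ]
lid_bar 0.58 [261.8  23.8] [0.5601 0.0792 0.123 ]
```

View pics/k.png

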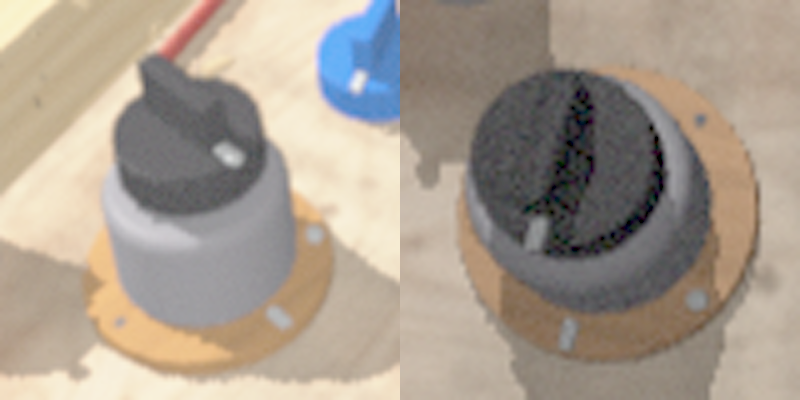

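The robot is clear. The pointer (scene px ~(182,243), top px ~(139,184)) lines up with the steel bar, and the lid is seated low and unmoved since I let go. Handing in.

```bash
python3 -c "
from workcell import bot
print(bot.job_done())"
```

```text
the job is handed in; nothing more can be done
None
```

I turned the lid back until it dropped into the thread, screwed it home with its pointer at the steel bar to within about 2°, let go, and handed the job in at about 13 s; the taller jar was not touched.

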